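# Set the label gap of a bench applicator with a gauge blade

### The job

Set the label gap on the bench label applicator. Take the gauge with the flat rectangular handle from the wooden rack, slide its blade into the narrow gap in the machine's sloping face until its shoulder sits on the face, let go, and turn the recessed knob clockwise to its stop so that the jaw closes beside the blade. Then draw the gauge out and put it back fully down in its own (the empty) slot of the rack, leaving the other two gauges, the standing can and the loose roll of labels where they are.

Things in the scene. Friction and masses are not known exactly. Their poses are not given: they have to be found in the camera images.
- applicator: Bench label applicator, fixed. Origin: underside centre line; x away from its front. Dark base plate x -90 to 165, y -130 to 130, 30 mm high. On it an aluminium head 124 mm along the slope, 240 mm wide, whose flat face slopes 35 degrees, low edge at the front; face centre at (0, 0, 125) mm, top edge 161 mm up. Paper roll behind it, top at 120 mm. The gap is at y = -60, the knob at y = 58 mm.
- gap_mouth (a point): Mouth of the gap, in the plane of the sloping face. z = outward normal of the face, 35 degrees from vertical; the blade goes in along -z. x runs up the slope, y level, toward the knob. The gap is 36 mm long (x -18 to 18), 50 mm deep; in y from the fixed wall at -3.25 mm to the jaw. Around it the face is flat and clear; the knob's pocket begins at y = 70 mm.
- gap_jaw: Steel sliding jaw, the gap's +y side; 35 x 22 mm top, flush with the face; origin at the centre of that top, axes as gap_mouth. The knob drives it: its gap edge (11 mm to -y of the origin) is at y = 8.25 mm of gap_mouth when joint gap_knob is 0, moving evenly to 3.25 mm at 1.2: the gap narrows from 11.5 to 6.5 mm. A 5 mm groove opens behind it.
- knob_grip (a point): Centre of the knob's black bar (42 mm long, 14 thick, 30 tall), on its axis, half-way up. Sunk in a square pocket of the face, 96 x 96 x 40 mm deep, centred on it. This point is 17 mm below the face, 23 mm above the pocket floor. z = outward normal of the face. Axes turn with the knob: the bar lies along this x turned +0.6 rad about z. The bar is +0.6 rad from up-slope at joint 0, -0.6 at the stop.
- gap_knob (a joint): Angle of the knob in rad: 0 = gap fully open, 1.2 = its end stop (gap 6.5 mm); grows as the knob turns clockwise, looking down on the face. Starts between 0 and 0.25. Stays where it is left; takes about 0.06 N m to turn.
- gauge_center (a point): The wanted gauge: centre of its handle, a black rectangular block 36 (x) x 16 (y) x 44 mm (z). Below it a steel shoulder plate 46 x 22 x 6 mm, its underside 28 mm below this point; below that the steel blade, 30 wide (x), 5 thick (y), 40 mm long, the last 5 mm 24 x 3. z from blade to handle. About 120 g. Starts upright in one of the rack's slots.
- gauge_shoulder (a point): The same gauge: middle of the underside of its shoulder plate, where the blade begins; same axes as gauge_center.
- gauge: The same gauge as a body; origin and axes as gauge_shoulder.
- rack: Plywood gauge rack, fixed: 200 (x) x 70 (y) x 46 mm high; origin at the centre of its underside, z up. Slots in its top at x = -60, 0, 60 mm, y = 0, each 38 (x) x 10 (y) mm, 42 mm deep. A gauge is fully down when its shoulder plate lies on the rack's top, blade along x. The other two gauges fill two slots.
- gauge_round: Another gauge in the rack, same blade and shoulder, handle an upright black cylinder 20 mm across, 40 mm tall; origin at the underside of its shoulder. Leave alone.
- gauge_ball: Another gauge in the rack, same blade and shoulder, handle a black 25 mm ball on a stem, top 45 mm above the shoulder's underside, where its origin lies. Leave alone.
- can: Drinks can, 58 mm diameter, 115 mm tall, standing between and beyond the rack and the applicator; origin at its underside. Leave alone.
- label_roll: White label roll, 60 mm diameter, 30 mm high, lying flat on the table between rack and applicator; origin at its underside. Leave alone.
Mind the look-alikes: they are no part of the job. What is shaped like the rack but green is not meant. What is shaped like the gauge but purple is not meant.

How it is judged:
By the outcome, as a careful person would: the job done as asked, in the order asked, and still so for the second after the job is handed in, with the robot touching nothing.
It also fails if it takes over 67 s, if anything falls off the work surface, if the arm or the gripper's body presses on something with over 40 N, if the wrist force passes 120 N, or if a joint passes its speed limit or range.

### The arm

A 6-joint arm with a two-finger parallel gripper is mounted at the origin on the work surface. World frame = base frame: x ahead of the robot, y to its left, z up, the work surface at z = 0. Lengths are in m, angles in rad, forces in N, time in s.
With the tool pointing down it reaches from about 0.225 to 0.875 m from the base axis. Payload 3.4 kg.
Tool frame: the origin (TCP) lies midway between the tips of the shut fingers; the grasp point (between the pads) lies 19 mm behind it; z points along the fingers, y is the line along which they close (so a half turn about z gives the same grasp; the last joint's range is limited). The gripper opens to 85 mm and grips with 20 to 120 N. Pads are 22 mm wide; open, the fingers measure 114 mm over their backs; the gripper's body (76 mm by 85 mm) begins 54 mm behind the grasp point. The pads swing forward as they close: fully open they stand 13 mm farther back than shut.
Start: joints at [1.157, 0.276, 1.505, -0, 1.361, -0.121], TCP at [0.166, 0.551, 0.231] pointing down, gripper open.
Joint ranges: [-2.89, 2.89], [-0.75, 2.08], [0.22, 2.7], [-1.18, 4.32], [0.11, 2.71], [-2.7, 2.7]. Speed limits (rad/s): [2.57, 2.57, 3.14, 3.14, 3.14, 3.14].

### API

Orientations are given as a unit quaternion [w, x, y, z].
In Python, from rig import * gives the robot as it stands. The module is installed in compiled form; this text tells all that it offers.
- The arm moves only by the tool drive_tool, never from a script. Its argument "deltas" is one flat list of numbers, 6 for each row, row after row: the shift along the tool's x, y, z in m, then the turn, a rotation vector about the tool's x, y, z in degrees. In form: [tx, ty, tz, wx, wy, wz, tx, ty, tz, wx, wy, wz, ...]. A call has 1 to 5 rows; each row shifts and turns the commanded pose from where the row before left it, along the tool's axes as they then stand; what a row does not reach is not made up. A row lasts 1/8 s, in which the tool goes at most 62.5 mm and 10.7 degrees, less where a joint would pass 70% of its speed; a pose out of reach is approached as far as the arm can. A call is refused whole if a number of a shift passes 0.0625 or a number of a turn 10.7, either way. A call with a gripper value outside its range is refused whole. "hand" is the closure in counts, from 0 (fully open) to 255 (shut), set as the call begins (left out, the last holds). The fingers move at their own pace and stop on an object; the grip force is fixed at half the most. Time passes only in rows, so rows that do not move let the fingers close. It gives the time, the measured TCP pose, the force, the opening and the grip force at its end, in the units of the state.
- read_state(): the state, without advancing time (a new reading comes with each control period).
- capture(name): name is "scene" or "side" or "wrist"; returns a dict with "pixels" (480x640x3 uint8, red, green, blue), "mtx" (3x3 intrinsics, pixels), "k1" (the pictures are not rectified: a ray, as slopes to the right and down, at radius r is drawn at 1 + k1 r^2 times it, then the intrinsics apply), "R" (3x3) and "t" (3): a world point X has camera coordinates R X + t. Camera axes: x right, y down, z forward; pixel columns grow to the right and rows downward; lengths in m; the calibration is good to about 2 mm. A picture is of the moment at which its call begins. There is no depth.
- sign_off(): hands the job in; it is judged then, once.
Trained networks look in a picture, given as the dict that the camera call returned (one of the last four; its "shot" number tells which), for a name from the list of things; names that differ only in an ending like _2 or _b are one class to them, and where a whole thing is asked for, a point or a joint stands for the part that bears it (a point fixed in the world has none). Each returns a list of dicts, best first, with "confidence" (0 to 1); they miss things now and then, are a little off and sometimes report something else, mostly with a low value. They report only what shows in the picture. A call takes as long as a camera call. They do not tell look-alikes from the thing itself.
- silhouettes(thing, picture): "region" (480x640 bool, what is visible of it) and "rect" ([left, top, right, bottom] in pixels, round what is visible of it).
The state is a dict: "time": time; "q": joint angles; "qvel": joint speeds; "effort": joint torques, N m; "tcp_pos": TCP position; "orientation": TCP orientation; "ft_force": force on the tool from outside, world axes, zero at the start; "ft_torque": the same for the moment, N m; "finger_gap": opening from 0.0 (shut) to 1.0 (fully open); "grip_force": force on a finger pad.
Only numpy, scipy, OpenCV 4.12 (cv2) and the standard library are available. Lean on these libraries where they do the work, as an engineer would, in place of code of your own. Each camera call takes 0.05 s, during which the arm holds its last target. There are 200 camera calls.

## Working session

There is one attempt and no reset: what is moved stays moved. The work goes in short steps, Python scripts to look and compute and a tool call to move; the robot and the scene stay as the last step left them, time stands still between calls to the robot, and variables do not carry over. Pictures are saved under pics/ and viewed, at most 10 in all, crops included, and the job is handed in when it is done.

Besides the shell and the picture viewer there is one more tool, called after "Request:" as name(argument=value, ...), one argument or row to a line, values as JSON. drive_tool: Moves the arm, as the interface text tells. Its arguments: {"type":"object","properties":{"deltas":{"type":"array"},"hand":{"type":"number"}},"required":["deltas"]}

```bash
mkdir -p pics; python3 - <<'E'
from rig import *
import cv2,numpy as np,pickle
P={}
for n in ("scene","side"):
    c=capture(n);P[n]=c
    cv2.imwrite(f"pics/{n}0.png",c["pixels"][:,:,::-1])
    print(n,c["mtx"].tolist(),c["k1"],np.round(c["R"],4).tolist(),np.round(c["t"],4).tolist())
    for th in ("applicator","gap_jaw","knob_grip","gauge","rack","gauge_round","gauge_ball","can","label_roll"):
        print(th,[(np.round(s["rect"]).tolist(),round(s["confidence"],2)) for s in silhouettes(th,c)][:4])
pickle.dump(P,open("p0.pkl","wb"))
print(read_state())
E
```

```text
scene [[435.326587507262, 0.0, 314.1865127566026], [0.0, 435.326587507262, 238.65982770201055], [0.0, 0.0, 1.0]] -0.03491135440668079 [[-0.2525, 0.9676, -0.0016], [0.6898, 0.1789, -0.7015], [-0.6785, -0.1783, -0.7127]] [0.1163, -0.2672, 1.3897]
applicator [([119.0, 217.0, 269.0, 330.0], 0.64), ([403.0, 283.0, 420.0, 315.0], 0.17)]
gap_jaw []
knob_grip [([416.0, 250.0, 430.0, 271.0], 0.59)]
gauge [([406.0, 285.0, 418.0, 317.0], 0.8), ([353.0, 272.0, 376.0, 304.0], 0.64)]
rack [([388.0, 253.0, 439.0, 336.0], 0.96), ([450.0, 186.0, 489.0, 251.0], 0.85)]
gauge_round [([413.0, 251.0, 431.0, 270.0], 0.62), ([131.0, 214.0, 257.0, 271.0], 0.31)]
gauge_ball [([412.0, 273.0, 426.0, 286.0], 0.5)]
can [([259.0, 305.0, 293.0, 360.0], 0.57)]
label_roll [([299.0, 253.0, 325.0, 276.0], 0.86)]
side [[439.9540743362199, 0.0, 314.6629565775378], [0.0, 439.9540743362199, 237.9320865706505], [0.0, 0.0, 1.0]] 0.025959105826909343 [[-0.9825, -0.1851, -0.0219], [-0.0731, 0.4905, -0.8684], [0.1715, -0.8516, -0.4954]] [0.4682, 0.1345, 1.0617]
applicator [([247.0, 166.0, 344.0, 254.0], 0.61)]
gap_jaw []
knob_g
[... 426 characters left out ...]
]
label_roll []
{'time': 1.0, 'q': array([ 1.15700650e+00,  2.75884147e-01,  1.50490546e+00, -2.19072137e-06,
        1.36070539e+00, -1.21008827e-01]), 'qvel': array([-0.0009485 ,  0.00026416, -0.00059524,  0.00081506,  0.00101117,
        0.00042314]), 'effort': array([ 1.21864796e-03, -4.16666222e+01, -2.46103495e+01, -1.32024552e-04,
        4.15717398e-05, -2.53821860e-06]), 'tcp_pos': array([0.1659757 , 0.55055204, 0.23133488]), 'orientation': array([1.39350390e-05, 1.45867969e-01, 9.89304065e-01, 4.68107184e-05]), 'ft_force': array([-0.80893599, -0.79323521,  0.6560153 ]), 'ft_torque': array([-0.02056927, -0.00309916, -0.02794535]), 'grip_force': 0.0, 'finger_gap': 1.0027340475966222}
```

```bash
python3 - <<'E'
import cv2
a=cv2.imread("pics/scene0.png")[190:370,100:500];b=cv2.imread("pics/side0.png")[150:430,190:490]
cv2.imwrite("pics/a.png",cv2.resize(a,None,fx=2,fy=2,interpolation=2));cv2.imwrite("pics/b.png",cv2.resize(b,None,fx=2,fy=2,interpolation=2))
E
```

```text
(no output)
```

View pics/a.png

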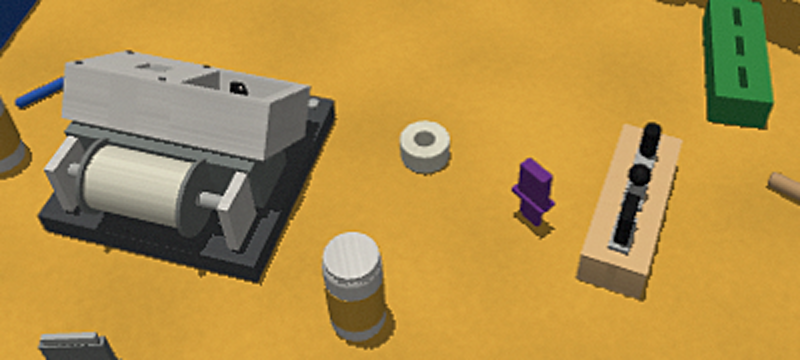

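View pics/b.png

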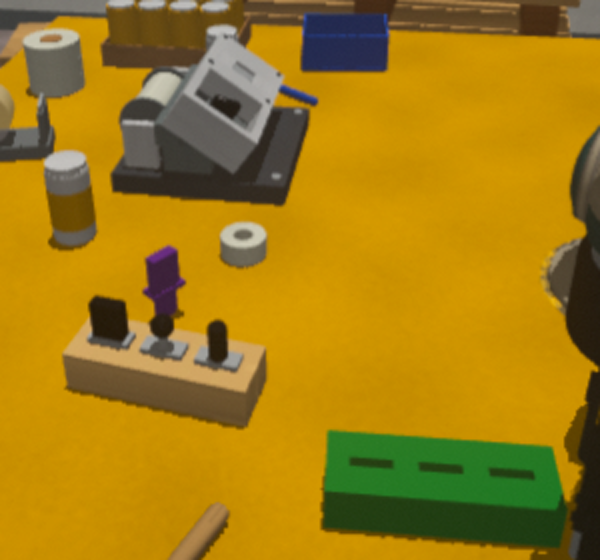

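The side crop shows the wooden rack with the three black-handled gauges. The scene crop shows the same rack from behind.

Candidates for the gauge:
- **Black flat block:** scene (413,301), side (244,309). It stands at the far (+x) end of the wooden rack.
- **Purple look-alike:** scene (365,288), side (273,290). It stands on the table.

The black flat block fits the description. The green rack at scene (469,218) is excluded. Next I fit the rack and applicator poses.

```bash
cat > h.py <<'E'
import numpy as np,cv2,pickle
from scipy.optimize import least_squares
from scipy.spatial.transform import Rotation as Ro
def proj(c,X):
    X=np.atleast_2d(X)@c["R"].T+c["t"]; s=X[:,:2]/X[:,2:]
    s=s*(1+c["k1"]*(s**2).sum(1,keepdims=True)); K=c["mtx"]
    return s*[K[0,0],K[1,1]]+K[:2,2]
def ray(c,uv):
    K=c["mtx"]; d=(np.array(uv,float)-K[:2,2])/[K[0,0],K[1,1]]; s=d.copy()
    for _ in range(8): s=d/(1+c["k1"]*(s@s))
    return -c["R"].T@c["t"], c["R"].T@np.append(s,1)
def on_z(c,uv,z):
    o,d=ray(c,uv); return o+d*(z-o[2])/d[2]
def place(p,L):   # p: x,y,yaw ; L local mm
    return Ro.from_euler("z",p[2]).apply(np.array(L,float)/1e3)+[p[0],p[1],0]
def fit(obs,p0):  # obs: list of (cam, local mm, uv)
    f=lambda p:np.concatenate([(proj(c,place(p,[l]))[0]-uv) for c,l,uv in obs])
    r=least_squares(f,p0,loss="soft_l1",f_scale=1.5); return r.x,f(r.x).reshape(-1,2)
def quat(R): q=Ro.from_matrix(R).as_quat(); return q[[3,0,1,2]]
def tcpR(s): return Ro.from_quat(np.array(s["orientation"])[[1,2,3,0]])
def delta(s,pos,R):  # shift in tool axes (m), rotvec in tool axes (deg)
    T=tcpR(s); return np.round(T.inv().apply(np.array(pos)-s["tcp_pos"]),4),np.round(np.degrees((T.inv()*R).as_rotvec()),2)
E
python3 - <<'E'
from h import *
P=pickle.load(open("p0.pkl","rb"));S,D=P["scene"],P["side"]
s=lambda x,y:np.array([100+x/2,190+y/2]); d=lambda x,y:np.array([190+x/2,150+y/2])
o=[(S,(-100,-35,46),s(625,124)),(S,(-100,35,46),s(682,140)),(S,(100,35,46),s(645,272)),(S,(100,-35,0),s(580,280)),(S,(100,35,0),s(642,298)),
(D,(100,35,46),d(66,358)),(D,(100,-35,46),d(80,320)),(D,(-100,-35,46),d(267,348)),(D,(-100,35,0),d(243,424)),(D,(100,35,0),d(66,388))]
p,r=fit(o,on_z(S,s(630,200),.04)[:2].tolist()+[0]);print(p,np.round(r,1).tolist())
print("gauge slot",place(p,[(60,0,74)]),proj(S,place(p,[(60,0,74)])),proj(D,place(p,[(60,0,74)])))
o=[(D,(-90,130,30),d(278,187)),(D,(-90,-130,30),d(310,110)),(D,(165,130,0),d(115,190)),(D,(-90,130,0),d(283,202)),
(S,(-90,130,30),s(335,98)),(S,(165,130,0),s(262,282)),(S,(165,-130,0),s(40,228)),(S,(50.8,-120,160.6),s(67,65)),(S,(50.8,120,160.6),s(268,98)),(S,(-50.8,120,89.4),s(310,88))]
p,r=fit(o,on_z(S,s(200,150),.05)[:2].tolist()+[0]);print(p,np.round(r,1).tolist())
a=np.radians(35);n=np.array([-np.sin(a),0,np.cos(a)])*1000
print("gap",place(p,[(0,-60,125)]),"knob",place(p,[np.array((0,58,125))-.017*n]))
for nm,x,y in(("can",352,255),("roll",425,140),):print(nm,on_z(S,s(x,y),.115 if nm=="can" else .03))
print("purple",on_z(S,s(538,225),0))
E
```

```text
[ 0.52017811  0.25309104 -0.10860925] [[-0.5, -1.1], [0.5, -1.3], [2.9, 1.0], [-0.8, -0.9], [0.4, 0.1], [-3.6, -1.4], [4.5, -3.2], [-1.6, -1.1], [1.1, 1.2], [-0.8, 0.3]]
gauge slot [[0.57982458 0.24658729 0.074     ]] [[414.73380156 299.00518314]] [[243.02462725 309.64150493]]
[ 0.54039451 -0.25430658 -0.0104985 ] [[2.3, -0.2], [-0.8, -1.2], [-2.0, 0.1], [-0.1, 1.4], [-0.4, 0.2], [-2.5, -0.3], [2.6, 0.5], [-1.1, -2.2], [0.7, 2.0], [0.4, -1.8]]
gap [[ 0.53976462 -0.31430327  0.125     ]] knob [[ 0.55075368 -0.19641214  0.11107442]]
can [ 0.72126397 -0.00611289  0.115     ]
roll [0.49037814 0.00373637 0.03      ]
purple [0.55702325 0.1534954  0.        ]
```

```bash
python3 - <<'E'
from h import *; from rig import *
s=read_state(); R=Ro.from_euler("z",-0.1086)*Ro.from_matrix(np.array([[-1,0,0],[0,1,0],[0,0,-1]]).T)
print(delta(s,(.58,.2466,.23),R))
E
```

```text
(array([-0.4841, -0.1715,  0.0013]), array([ 1.000e-02,  0.000e+00, -1.055e+01]))
```

Request:
drive_tool(
  deltas=[-0.048, -0.017, 0, 0, 0, 0, -0.048, -0.017, 0, 0, 0, 0, -0.048, -0.017, 0, 0, 0, 0, -0.048, -0.017, 0, 0, 0, 0, -0.048, -0.017, 0, 0, 0, 0],
  hand=80,
)

```text
time: 1.62
tcp_pos: [0.3725, 0.3989, 0.2315]
orientation: [0.0, 0.146, 0.989, 0.0]
ft_force: [-0.1, 1.2, 0.6]
finger_gap: 0.686
grip_force: 0.0
```

Request:
drive_tool(
  deltas=[-0.048, -0.017, 0, 0, 0, 0, -0.048, -0.017, 0, 0, 0, 0, -0.048, -0.017, 0, 0, 0, 0, -0.048, -0.017, 0, 0, 0, 0, -0.048, -0.017, 0, 0, 0, -10.5],
)

```text
time: 2.25
tcp_pos: [0.5778, 0.2482, 0.2314]
orientation: [0.0, 0.052, 0.999, 0.0]
ft_force: [-0.6, -0.3, 0.1]
finger_gap: 0.687
grip_force: 0.0
```

Request:
drive_tool(
  deltas=[0, 0, 0, 0, 0, 0, 0, 0, 0, 0, 0, 0],
)

```text
time: 2.5
tcp_pos: [0.576, 0.2493, 0.231]
orientation: [-0.001, 0.055, 0.998, 0.0]
ft_force: [-0.6, -0.0, 0.3]
finger_gap: 0.69
grip_force: 0.0
```

```bash
python3 - <<'E'
from h import *; from rig import *
s=read_state();print(s["tcp_pos"],tcpR(s).as_matrix().round(3).tolist(),s["finger_gap"],s["time"])
c=capture("wrist");pickle.dump(c,open("w1.pkl","wb"))
im=c["pixels"][:,:,::-1].copy()
cv2.imwrite("pics/w1.png",im)
for t in("gauge","rack","gauge_ball"):print(t,[(np.round(x["rect"]).tolist(),round(x["confidence"],2)) for x in silhouettes(t,c)][:3])
print(proj(c,place([.5202,.2531,-.1086],[(60,0,74),(100,35,46),(100,-35,46),(-100,35,46)])))
E
```

```text
[0.57599355 0.24933066 0.2310261 ] [[-0.994, 0.111, -0.001], [0.111, 0.994, 0.0], [0.001, 0.0, -1.0]] 0.6895907542957552 2.5
gauge [([300.0, 191.0, 327.0, 258.0], 0.86), ([138.0, 168.0, 218.0, 230.0], 0.77)]
rack [([266.0, 0.0, 366.0, 266.0], 0.59), ([0.0, 338.0, 116.0, 461.0], 0.22)]
gauge_ball [([295.0, 108.0, 334.0, 171.0], 0.66)]
[[317.77782717 226.41066284]
 [360.86796916 263.64739684]
 [275.97353034 263.91067007]
 [367.30551455  -6.80092036]]
```

View pics/w1.png

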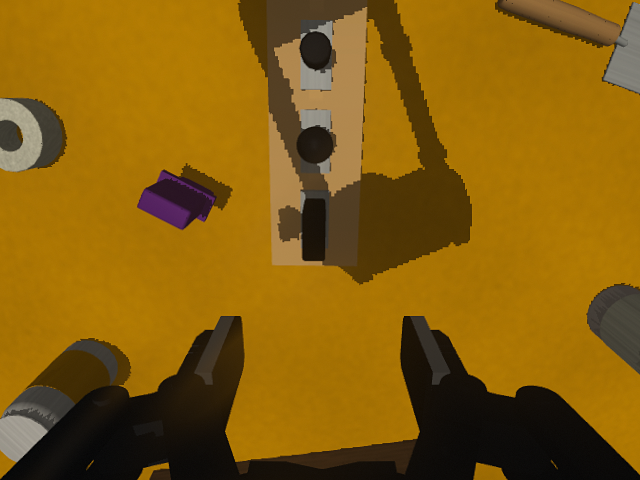

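The wrist view shows the flat black block at (314,230) with the ball at (315,145) and the cylinder at (315,50) beyond it in the wooden rack. The purple copy is on the table at (178,200). That confirms the target, so I measure it now.

```bash
python3 - <<'E'
from h import *
c=pickle.load(open("w1.pkl","rb"));im=c["pixels"].astype(int)
m=(im.sum(2)<90);m[:185]=0;m[265:]=0;m[:,:296]=0;m[:,:][:,332:]=0
n,l,st,ce=cv2.connectedComponentsWithStats(m.astype(np.uint8));print(st[1:],ce[1:])
print("cam",-c["R"].T@c["t"], c["R"].round(3).tolist())
ys=np.where(m.any(1))[0]
for y in range(ys[0],ys[-1]+1,6): x=np.where(m[y])[0];print(y,x.min(),x.max())
o=[(c,(100,35,46),(358,265)),(c,(100,-35,46),(272.5,265)),(c,(-100,35,46),(367,2))]
print(fit([o[0],o[1]]+[(c,(20,35,46),(361,172))],[.52,.253,-.108]))
for uv in((302.5,261.5),(325.5,261.5),(302.5,198),(326,198)):print(on_z(c,uv,.096).round(4))
E
```

```text
[[ 302  199   24   62 1373]] [[313.53896577 229.57975237]]
cam [0.49499282 0.25920609 0.37407818] [[0.112, 0.994, -0.0], [0.942, -0.106, 0.318], [0.316, -0.036, -0.948]]
199 306 323
205 304 324
211 303 325
217 302 325
223 302 324
229 302 324
235 302 324
241 303 324
247 303 324
253 303 324
259 303 323
(array([ 0.52199951,  0.25168124, -0.12440652]), array([[-0.59712959,  1.46879718],
       [ 0.16332631,  0.47684434],
       [ 0.37973636, -2.71012247]]))
[0.5977 0.234  0.096 ]
[0.5995 0.25   0.096 ]
[0.553  0.2397 0.096 ]
[0.5548 0.2552 0.096 ]
```

Request:
drive_tool(
  deltas=[-0.0046, -0.0048, 0.045, 0, 0, 0, 0, 0, 0.045, 0, 0, 0, 0, 0, 0.045, 0, 0, 0, 0, 0, 0.036, 0, 0, 0, 0, 0, 0, 0, 0, 0],
)

```text
time: 3.32
tcp_pos: [0.5775, 0.244, 0.0578]
orientation: [-0.003, 0.054, 0.999, -0.001]
ft_force: [0.2, 0.2, -0.1]
finger_gap: 0.688
grip_force: 0.0
```

Request:
drive_tool(
  deltas=[0, 0, 0, 0, 0, 0, 0, 0, 0, 0, 0, 0, 0, 0, 0, 0, 0, 0, 0, 0, 0, 0, 0, 0],
  hand=255,
)

```text
time: 3.82
tcp_pos: [0.5819, 0.2445, 0.0625]
orientation: [0.002, 0.055, 0.998, 0.001]
ft_force: [-0.8, 0.8, 6.3]
finger_gap: 0.179
grip_force: 59.4
```

Request:
drive_tool(
  deltas=[0, 0, -0.03, 0, 0, 0, 0, 0, -0.05, 0, 0, 0, 0, 0, -0.06, 0, 0, 0, 0, 0, -0.06, 0, 0, 0, 0, 0, -0.04, 0, 0, 0],
)

```text
time: 4.45
tcp_pos: [0.5809, 0.244, 0.3041]
orientation: [0.002, 0.055, 0.998, 0.001]
ft_force: [0.2, -0.0, -1.8]
finger_gap: 0.176
grip_force: 58.6
```

```bash
cat >> h.py <<'E'
a35=np.radians(35)
def face(yaw,knob=0):  # tool rotation: tool z = -normal, tool y level (turned by knob about the normal)
    M=np.array([[-np.cos(a35),0,-np.sin(a35)],[0,1,0],[np.sin(a35),0,-np.cos(a35)]]).T
    return Ro.from_euler("z",yaw)*Ro.from_matrix(M)*Ro.from_euler("z",-knob)
E
python3 - <<'E'
from h import *; from rig import *
s=read_state();print(s["tcp_pos"],s["finger_gap"],s["time"]);p=[.5404,-.2543,-.0105]
R=face(p[2]);n=-R.as_matrix()[:,2];g=place(p,[(0,-60,125)])[0];print(n,g)
print(delta(s,g+n*.15,R), g+n*.15)
E
```

```text
[0.58089291 0.24404788 0.30407682] 0.17554162816161817 4.45
[-0.57354482  0.00602244  0.81915204] [ 0.53977001 -0.31429669  0.125     ]
(array([ 0.0656, -0.5681,  0.0549]), array([ -1.65, -34.74,  -5.53])) [ 0.45373829 -0.31339333  0.24787281]
```

Request:
drive_tool(
  deltas=[0.006, -0.057, 0.0055, 0, 0, 0, 0.0065, -0.057, 0.0055, 0, 0, 0, 0.0065, -0.057, 0.0055, 0, 0, 0, 0.0065, -0.057, 0.0055, 0, 0, 0, 0.0065, -0.057, 0.0055, 0, 0, 0],
)

```text
time: 5.08
tcp_pos: [0.5167, -0.0374, 0.2729]
orientation: [0.0, 0.055, 0.999, -0.0]
ft_force: [0.1, -0.7, -1.8]
finger_gap: 0.177
grip_force: 58.9
```

Request:
drive_tool(
  deltas=[0.0065, -0.057, 0.0055, 0, 0, 0, 0.0065, -0.057, 0.0055, 0, 0, 0, 0.0065, -0.057, 0.0055, 0, 0, 0, 0.0065, -0.057, 0.0055, 0, 0, 0, 0.0065, -0.056, 0.0055, 0, 0, 0],
)

```text
time: 5.7
tcp_pos: [0.4534, -0.3162, 0.2454]
orientation: [0.0, 0.055, 0.998, -0.0]
ft_force: [0.7, 0.2, -1.0]
finger_gap: 0.174
grip_force: 58.9
```

Request:
drive_tool(
  deltas=[0, 0, 0, -0.4, -8.7, -1.4, 0, 0, 0, -0.4, -8.7, -1.4, 0, 0, 0, -0.4, -8.7, -1.4, 0, 0, 0, -0.4, -8.7, -1.3, 0, 0, 0, 0, 0, 0],
)

```text
time: 6.32
tcp_pos: [0.4799, -0.2948, 0.2662]
orientation: [0.272, 0.027, 0.962, -0.012]
ft_force: [0.7, 0.4, -1.4]
finger_gap: 0.179
grip_force: 59.3
```

```bash
python3 - <<'E'
from h import *; from rig import *
c=capture("wrist");s=read_state();pickle.dump((c,s),open("w2.pkl","wb"))
cv2.imwrite("pics/w2.png",c["pixels"][:,:,::-1])
p=[.5404,-.2543,-.0105];R=face(p[2]);n=-R.as_matrix()[:,2];g=place(p,[(0,-60,125)])[0]
print(s["tcp_pos"],delta(s,g+n*.15,R))
u=-R.as_matrix()[:,0];y=R.as_matrix()[:,1]
F=lambda a,b,cc=0:g+(u*a+y*b+n*cc)/1e3
print(proj(c,[F(-18,-3.25),F(18,-3.25),F(-18,8),F(18,8),F(-62,-60),F(62,-60),F(-62,180),F(62,180),F(-48,70),F(48,70),F(48,166)]).round(0).tolist())
E
```

```text
[ 0.48009768 -0.2955863   0.26588181] (array([ 0.0311, -0.0191,  0.0022]), array([-1.91, -3.44, -1.98]))
[[294.0, 166.0], [297.0, 217.0], [310.0, 165.0], [312.0, 216.0], [208.0, 104.0], [224.0, 277.0], [565.0, 92.0], [548.0, 269.0], [401.0, 117.0], [399.0, 255.0], [531.0, 252.0]]
```

View pics/w2.png

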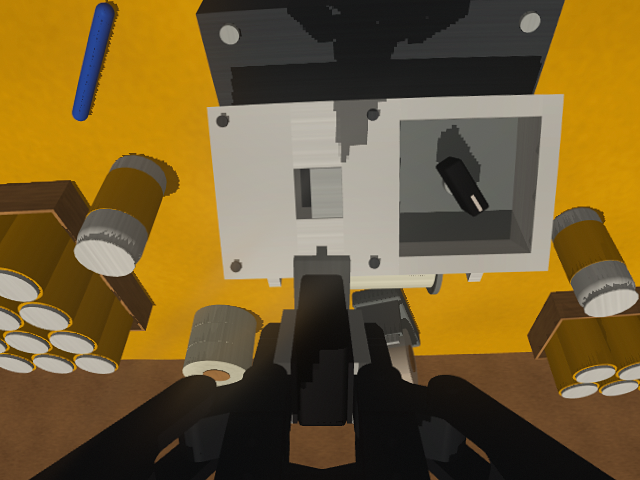

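The wrist view shows the face corners at (208,107), (224,277), (563,95) and (548,269). They lie within 3 px of the prediction. The gap is at about (302,193), the jaw at (327,193), the knob bar at (463,186) and the held gauge's blade tip at about (322,250). Now I refine the applicator pose and check the gauge against the camera.

```bash
python3 - <<'E'
from h import *
c,s=pickle.load(open("w2.pkl","rb"));g=cv2.cvtColor(c["pixels"],cv2.COLOR_RGB2GRAY)
k=np.array([(208,107),(224,278),(563,95),(548,270),(400,119),(400,254),(542,117),(531,253),(294,168),(297,219)],np.float32).reshape(-1,1,2)
k2=cv2.cornerSubPix(g,k.copy(),(4,4),(-1,-1),(3,50,.01)).reshape(-1,2);print(k2.round(1).tolist())
C,S_=np.cos(a35),np.sin(a35)
f=lambda u,y:(u*C,y,125+u*S_)
L=[f(-62,-120),f(62,-120),f(-62,120),f(62,120),f(-48,10),f(48,10),f(-48,106),f(48,106),f(-18,-63.25),f(18,-63.25)]
p,r=fit([(c,l,u) for l,u in zip(L,k2)],[.5404,-.2543,-.0105]);print(p,r.round(1).tolist())
T=tcpR(s);W=lambda x,y,z:s["tcp_pos"]+T.apply(np.array([x,y,z])/1e3)
print("tip",proj(c,[W(12,-1.5,56.5),W(12,1.5,56.5),W(23,-11,16.5),W(23,11,16.5),W(18,-8,-33.5),W(18,8,-33.5)]).round(1).tolist())
crop=c["pixels"][140:440,230:510,::-1];cv2.imwrite("pics/w2c.png",cv2.resize(crop,None,fx=2,fy=2,interpolation=cv2.INTER_NEAREST))
E
```

```text
[[206.39999389648438, 106.69999694824219], [224.0, 278.79998779296875], [563.4000244140625, 93.69999694824219], [547.5, 270.29998779296875], [399.29998779296875, 119.69999694824219], [398.6000061035156, 256.29998779296875], [541.2999877929688, 115.80000305175781], [530.2000122070312, 252.5], [293.20001220703125, 168.39999389648438], [295.8999938964844, 218.89999389648438]]
[ 0.54209193 -0.25510289 -0.00481604] [[0.4, 0.1], [0.2, -0.0], [-0.1, 0.1], [-0.2, -0.1], [-0.2, -0.2], [-0.1, -0.0], [0.0, -0.1], [0.0, -0.0], [-0.0, -0.1], [0.0, 0.1]]
tip [[316.0, 250.2], [322.1, 250.2], [290.7, 257.3], [345.8, 257.2], [289.5, 332.4], [344.2, 332.4]]
```

View pics/w2c.png

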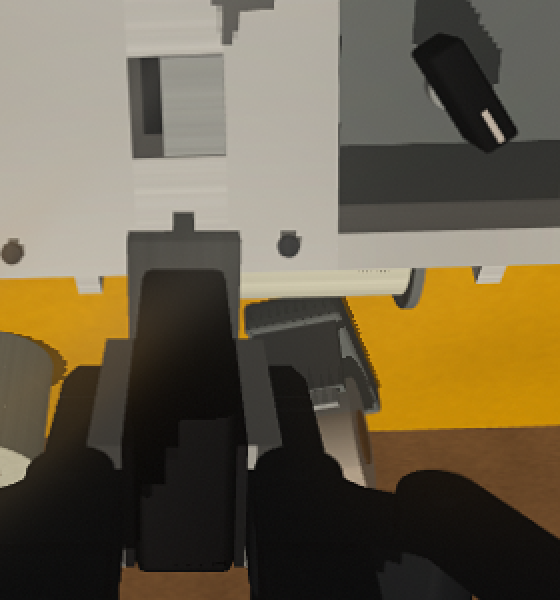

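```bash
cat >> h.py <<'E'
AP=[.5421,-.2551,-.0048]
def gapframe(p=AP):
    M=face(p[2]).as_matrix();return place(p,[(0,-60,125)])[0],np.column_stack([-M[:,0],M[:,1],-M[:,2]])
def gp(u,y,n,p=AP): g,G=gapframe(p); return g+G@(np.array([u,y,n])/1e3)
E
python3 - <<'E'
from h import *; from rig import *
s=read_state();print(s["time"],delta(s,gp(0,-.5,68),face(AP[2])))
E
```

```text
6.375 (array([ 0.0244, -0.0177,  0.0852]), array([-2.09, -3.44, -2.25]))
```

Request:
drive_tool(
  deltas=[0.0122, -0.0088, 0.0426, 0, 0, 0, 0.0122, -0.0089, 0.0426, -2.1, -3.4, -2.25, 0, 0, 0, 0, 0, 0, 0, 0, 0, 0, 0, 0],
)

```text
time: 6.88
tcp_pos: [0.5295, -0.2976, 0.2044]
orientation: [0.268, 0.025, 0.963, -0.011]
ft_force: [0.1, -0.3, -1.1]
finger_gap: 0.18
grip_force: 59.1
```

```bash
python3 - <<'E'
from h import *; from rig import *
c=capture("wrist");s=read_state();pickle.dump((c,s),open("w3.pkl","wb"))
print(s["tcp_pos"],delta(s,gp(0,-.5,68),face(AP[2])))
T=tcpR(s);W=lambda x,y,z:s["tcp_pos"]+T.apply(np.array([x,y,z])/1e3)
print("gap pred",proj(c,[gp(-18,-3.25,0),gp(18,-3.25,0),gp(-18,8.25,0),gp(18,8.25,0)]).round(1).tolist())
print("tip",proj(c,[W(12,-1.5,56.5),W(12,1.5,56.5),W(-12,-1.5,56.5),W(15,2.5,51.5),W(23,-11,16.5),W(23,11,16.5)]).round(1).tolist())
crop=c["pixels"][60:310,180:460,::-1];cv2.imwrite("pics/w3c.png",cv2.resize(crop,None,fx=2.4,fy=2.4,interpolation=cv2.INTER_NEAREST))
E
```

```text
[ 0.52942632 -0.29784102  0.20501666] (array([ 0.0346, -0.0188,  0.0077]), array([-1.98, -3.82, -2.11]))
gap pred [[281.6, 172.2], [285.6, 240.1], [303.9, 171.5], [307.0, 239.6]]
tip [[317.0, 251.3], [323.0, 251.3], [317.1, 295.5], [325.1, 248.9], [291.8, 258.5], [347.2, 258.5]]
```

View pics/w3c.png

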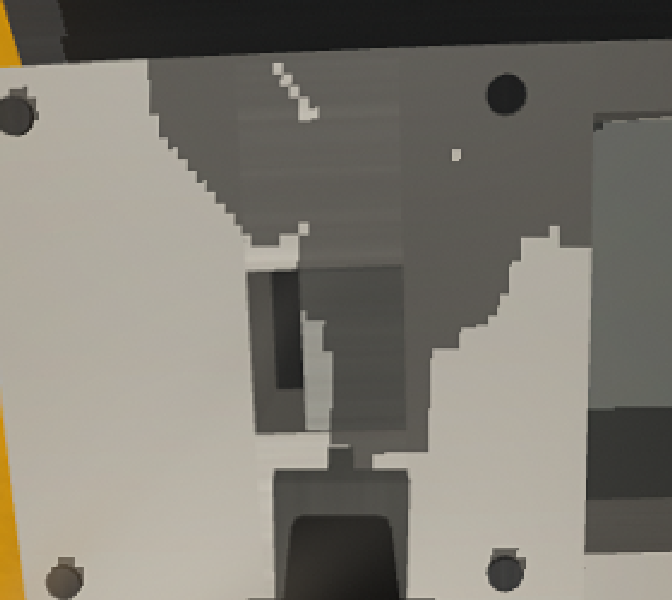

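The crop shows the gap mouth at about x 283–303 and y 172–240 px, matching the prediction. The blade tip is at about (321,248). The arm fell short in both shift and turn, so I check its joints.

```bash
python3 - <<'E'
from h import *; from rig import *
s=read_state();print(s["q"].round(3).tolist(),s["qvel"].round(3).tolist(),s["ft_force"],s["ft_torque"])
E
```

```text
[-0.853, 0.143, 1.894, 0.548, 0.778, -2.704] [-0.008, -0.015, 0.001, 0.003, -0.004, -0.0] [ 0.6864499   0.20929132 -1.48967199] [ 0.02502852  0.4021714  -0.01740219]
```

Joint 6 is at its limit. The gauge is symmetric, so I back off and turn the tool half a turn about its own axis.

Request:
drive_tool(
  deltas=[0, 0, -0.04, 0, 0, 0, 0, 0, -0.04, 0, 0, 0, 0, 0, 0, 0, 0, 10, 0, 0, 0, 0, 0, 10],
)

```text
time: 7.42
tcp_pos: [0.4873, -0.2954, 0.2751]
orientation: [0.268, 0.195, 0.943, 0.035]
ft_force: [-0.4, 0.1, -0.8]
finger_gap: 0.18
grip_force: 59.3
```

```bash
python3 - <<'E'
from h import *; from rig import *
s=read_state();print(s["q"].round(3).tolist(),s["tcp_pos"],delta(s,gp(0,-.5,140),face(AP[2],np.pi)))
E
```

```text
[-0.926, 0.029, 1.835, 0.498, 0.958, -2.314] [ 0.48730418 -0.29536727  0.27512687] (array([ 0.0299, -0.0333,  0.0177]), array([ -4.59,   3.88, 157.46]))
```

Request:
drive_tool(
  deltas=[0, 0, 0, 0, 0, 10.5, 0, 0, 0, 0, 0, 10.5, 0, 0, 0, 0, 0, 10.5, 0, 0, 0, 0, 0, 10.5, 0, 0, 0, 0, 0, 10.5],
)

```text
time: 8.05
tcp_pos: [0.4874, -0.2951, 0.2742]
orientation: [0.224, 0.592, 0.76, 0.15]
ft_force: [-0.5, -0.1, -1.4]
finger_gap: 0.18
grip_force: 59.3
```

Request:
drive_tool(
  deltas=[0, 0, 0, 0, 0, 10.5, 0, 0, 0, 0, 0, 10.5, 0, 0, 0, 0, 0, 10.5, 0, 0, 0, 0, 0, 10.5, 0, 0, 0, 0, 0, 10.5],
)

```text
time: 8.68
tcp_pos: [0.4874, -0.2951, 0.2742]
orientation: [0.134, 0.867, 0.419, 0.233]
ft_force: [-0.1, -0.3, -1.6]
finger_gap: 0.178
grip_force: 59.3
```

Request:
drive_tool(
  deltas=[0, 0, 0, 0, 0, 10.5, 0, 0, 0, 0, 0, 10.5, 0, 0, 0, 0, 0, 10.5, 0, 0, 0, 0, 0, 10.5, 0, 0, 0, 0, 0, 10],
)

```text
time: 9.3
tcp_pos: [0.4874, -0.2951, 0.2742]
orientation: [0.019, 0.963, -0.003, 0.269]
ft_force: [-0.7, -0.2, -1.6]
finger_gap: 0.18
grip_force: 59.3
```

```bash
python3 - <<'E'
from h import *; from rig import *
s=read_state();print(s["q"].round(3).tolist(),s["tcp_pos"],delta(s,gp(0,-.5,90),face(AP[2],np.pi)))
E
```

```text
[-0.925, 0.031, 1.835, 0.498, 0.958, 0.427] [ 0.48743548 -0.2950905   0.27423732] (array([-0.0368,  0.0176,  0.0667]), array([1.98, 3.82, 0.54]))
```

Request:
drive_tool(
  deltas=[-0.0184, 0.0088, 0.0333, 0, 0, 0, -0.0184, 0.0088, 0.0333, 2, 3.8, 0.5, 0, 0, 0, 0, 0, 0, 0, 0, 0, 0, 0, 0],
)

```text
time: 9.8
tcp_pos: [0.491, -0.3158, 0.1994]
orientation: [0.001, 0.954, 0.001, 0.301]
ft_force: [-1.1, 0.3, -0.5]
finger_gap: 0.18
grip_force: 59.1
```

```bash
python3 - <<'E'
from h import *; from rig import *
c=capture("wrist");s=read_state();pickle.dump((c,s),open("w4.pkl","wb"))
print(s["q"].round(2).tolist(),s["tcp_pos"],delta(s,gp(0,-.5,68),face(AP[2],np.pi)))
T=tcpR(s);W=lambda x,y,z:s["tcp_pos"]+T.apply(np.array([x,y,z])/1e3)
print("gap pred",proj(c,[gp(-18,-3.25,0),gp(18,-3.25,0),gp(-18,8.25,0),gp(18,8.25,0)]).round(1).tolist())
print("tip",proj(c,[W(12,-1.5,56.5),W(12,1.5,56.5),W(-12,-1.5,56.5),W(15,2.5,51.5),W(23,-11,16.5),W(23,11,16.5)]).round(1).tolist())
crop=c["pixels"][60:310,180:460,::-1];cv2.imwrite("pics/w4c.png",cv2.resize(crop,None,fx=2.4,fy=2.4,interpolation=cv2.INTER_NEAREST))
E
```

```text
[-1.01, 0.13, 1.96, 0.72, 0.83, 0.12] [ 0.49137587 -0.31584188  0.19998222] (array([-0.0017, -0.0005,  0.0223]), array([ 0.  , -0.04,  0.41]))
gap pred [[326.6, 283.2], [327.2, 224.8], [307.2, 283.1], [306.9, 224.7]]
tip [[320.2, 251.6], [326.2, 251.6], [320.3, 295.7], [328.4, 249.1], [295.9, 258.9], [351.2, 258.8]]
```

View pics/w4c.png

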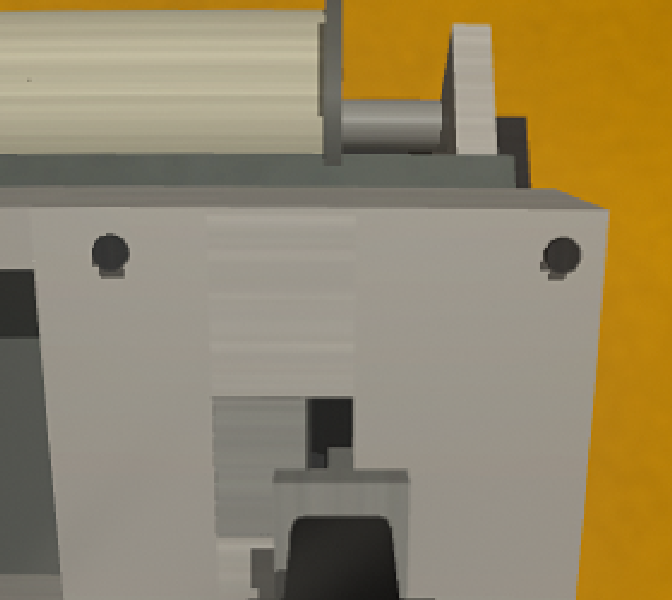

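The gap mouth is at px x 307.5–327.1 with its upper end at row 225. The gauge plane is at about 321.3 px, and the gauge sits 1.7 mm along tool x. I correct by −3.4 mm in x and −1.0 mm in y, then insert.

Request:
drive_tool(
  deltas=[-0.0034, -0.001, 0, 0, 0, 0.4, 0, 0, 0.02, 0, 0, 0, 0, 0, 0.02, 0, 0, 0, 0, 0, 0.01, 0, 0, 0, 0, 0, 0, 0, 0, 0],
)

```text
time: 10.48
tcp_pos: [0.5169, -0.3134, 0.1547]
orientation: [-0.001, 0.954, -0.002, 0.3]
ft_force: [-0.1, 0.0, -1.3]
finger_gap: 0.178
grip_force: 59.3
```

```bash
python3 - <<'E'
from h import *; from rig import *
s=read_state()
print(s["ft_force"],s["ft_torque"],delta(s,gp(-1.7,.5,16.5),face(AP[2],np.pi)))
E
```

```text
[-0.05667597  0.04220753 -1.32318894] [ 0.04291803  0.41878158 -0.01861708] (array([0.0018, 0.0012, 0.0221]), array([-0.21,  0.08, -0.04]))
```

Request:
drive_tool(
  deltas=[0.0005, 0.0003, 0.007, 0, 0, 0, 0.0005, 0.0003, 0.007, 0, 0, 0, 0, 0, 0.005, 0, 0, 0, 0, 0, 0, 0, 0, 0],
)

```text
time: 10.98
tcp_pos: [0.5283, -0.3142, 0.1391]
orientation: [-0.001, 0.954, -0.003, 0.3]
ft_force: [0.8, -0.7, -1.5]
finger_gap: 0.18
grip_force: 59.3
```

```bash
python3 - <<'E'
from h import *; from rig import *
s=read_state()
print(s["ft_force"],s["ft_torque"],delta(s,gp(-1.7,.5,16.5),face(AP[2],np.pi)))
E
```

```text
[ 0.83368671 -0.67605999 -1.48876988] [-0.02892963  0.44400776 -0.0351927 ] (array([0.0013, 0.0003, 0.0028]), array([-0.21,  0.1 , -0.1 ]))
```

Request:
drive_tool(
  deltas=[0, 0, 0.002, 0, 0, 0, 0, 0, 0.0015, 0, 0, 0, 0, 0, 0, 0, 0, 0],
)

```text
time: 11.35
tcp_pos: [0.5299, -0.3145, 0.1374]
orientation: [-0.001, 0.954, -0.002, 0.3]
ft_force: [-5.6, 0.9, 3.7]
finger_gap: 0.18
grip_force: 60.3
```

Request:
drive_tool(
  deltas=[0, 0, 0.001, 0, 0, 0, 0, 0, 0, 0, 0, 0],
)

```text
time: 11.6
tcp_pos: [0.53, -0.3145, 0.1374]
orientation: [-0.0, 0.954, -0.002, 0.3]
ft_force: [-12.1, 1.3, 11.7]
finger_gap: 0.176
grip_force: 62.1
```

```bash
python3 - <<'E'
from h import *; from rig import *
s=read_state()
print(s["ft_force"],s["ft_torque"],delta(s,gp(-1.7,.5,16.5),face(AP[2],np.pi)))
E
```

```text
[-12.09028148   1.34978481  11.66909294] [0.18185847 1.07328511 0.00931033] (array([0.0009, 0.    , 0.0004]), array([-0.1 ,  0.04,  0.01]))
```

Request:
drive_tool(
  deltas=[0, 0, -0.0015, 0, 0, 0, 0, 0, 0, 0, 0, 0],
)

```text
time: 11.85
tcp_pos: [0.53, -0.3147, 0.1375]
orientation: [-0.001, 0.954, -0.003, 0.3]
ft_force: [-2.8, 0.2, 3.5]
finger_gap: 0.177
grip_force: 59.9
```

Request:
drive_tool(
  deltas=[0, 0, 0, 0, 0, 0, 0, 0, 0, 0, 0, 0, 0, 0, 0, 0, 0, 0],
  hand=145,
)

```text
time: 12.22
tcp_pos: [0.5301, -0.3145, 0.1371]
orientation: [-0.001, 0.954, -0.003, 0.3]
ft_force: [-0.4, 0.3, -0.1]
finger_gap: 0.433
grip_force: 0.0
```

Request:
drive_tool(
  deltas=[0, 0, -0.015, 0, 0, 0, 0, 0, -0.03, 0, 0, 0, 0, 0, -0.05, 0, 0, 0, 0, 0, 0, 0, 0, 0, 0, 0, 0, 0, 0, 0],
)

```text
time: 12.85
tcp_pos: [0.4751, -0.3144, 0.2155]
orientation: [-0.0, 0.954, -0.003, 0.3]
ft_force: [-0.0, 0.4, -0.7]
finger_gap: 0.43
grip_force: 0.0
```

```bash
python3 - <<'E'
from h import *; from rig import *
c=capture("wrist");s=read_state();pickle.dump((c,s),open("w5.pkl","wb"))
print(s["q"].round(2).tolist(),s["tcp_pos"])
print("gap",proj(c,[gp(0,-3.25,0),gp(18,-3.25,0),gp(0,0,6),gp(0,118,-2)]).round(1).tolist())
for t in ("gauge","knob_grip"):print(t,[(np.round(x["rect"]).tolist(),round(x["confidence"],2)) for x in silhouettes(t,c)][:3])
cv2.imwrite("pics/w5.png",c["pixels"][:,:,::-1])
E
```

```text
[-1.04, 0.1, 1.96, 0.7, 0.88, 0.14] [ 0.47522045 -0.3140702   0.21466836]
gap [[328.8, 236.8], [328.9, 208.8], [323.7, 239.7], [139.3, 236.3]]
gauge [([304.0, 206.0, 341.0, 298.0], 0.86)]
knob_grip [([112.0, 200.0, 180.0, 267.0], 0.69)]
```

View pics/w5.png

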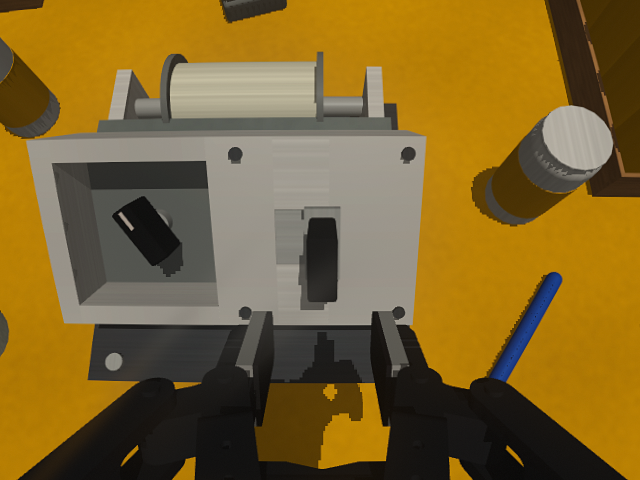

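The gauge stands released in the gap at (322,260). The knob bar runs from (130,205) to (165,260) in the pocket. Next I measure the bar angle.

```bash
cat >> h.py <<'E'
def barangle(c,debug=0):
    im=c["pixels"].astype(int)
    pk=np.zeros((480,640),np.uint8);cv2.fillConvexPoly(pk,proj(c,[gp(u,118+y,-38) for u,y in((-47,-47),(47,-47),(47,47),(-47,47))]).astype(np.int32),1)
    m=(im.max(2)<50)&(pk>0); best=[]
    for th in np.arange(-.8,.8,.02):
      for du in (-2,0,2):
        for dy in (-2,0,2):
          e=np.array([np.cos(th),np.sin(th)]);f=np.array([-e[1],e[0]])
          Q=[gp(*(np.array([du,118+dy])+a*21*e+b*7*f),h) for a in(-1,1) for b in(-1,1) for h in(-32,-2)]
          z=np.zeros((480,640),np.uint8);cv2.fillConvexPoly(z,cv2.convexHull(proj(c,Q).astype(np.float32)).round().astype(np.int32),1)
          z=z>0;best.append(((z&m).sum()/(z|m).sum(),th,du,dy))
    return sorted(best)[-3:]
E
python3 - <<'E'
from h import *; from rig import *
c,s=pickle.load(open("w5.pkl","rb"));b=barangle(c);print(b)
th=b[-1][1];R=face(AP[2],np.pi+th);s=read_state()
print(delta(s,gp(0,118,60),face(AP[2],np.pi)));print(delta(s,gp(0,118,60),R))
E
```

```text
[(np.float64(0.38464005130671797), np.float64(0.5000000000000011), 0, 0), (np.float64(0.3846893017296605), np.float64(0.6000000000000012), 0, 0), (np.float64(0.38700337783496863), np.float64(0.5600000000000012), 0, 0)]
(array([ 0.0032, -0.1168,  0.0515]), array([-0.27,  0.14, -0.12]))
(array([ 0.0032, -0.1168,  0.0515]), array([ -0.3 ,   0.06, -32.21]))
```

Request:
drive_tool(
  deltas=[0.0016, -0.0584, 0, 0, 0, 0, 0.0016, -0.0584, 0.02, 0, 0, -10.7, 0, 0, 0.03, 0, 0, -10.7, 0, 0, 0, 0, 0, -10.7, 0, 0, 0, 0, 0, 0],
)

```text
time: 13.62
tcp_pos: [0.5074, -0.1967, 0.175]
orientation: [0.081, 0.918, 0.261, 0.288]
ft_force: [0.0, 0.4, 0.3]
finger_gap: 0.43
grip_force: 0.0
```

```bash
python3 - <<'E'
from h import *; from rig import *
c=capture("wrist");s=read_state();pickle.dump((c,s),open("w6.pkl","wb"))
print(s["q"].round(2).tolist(),s["tcp_pos"],barangle(c))
print(delta(s,gp(0,118,-32),face(AP[2],np.pi+.56)))
th=.56;e=np.array([np.cos(th),np.sin(th)]);f=np.array([-e[1],e[0]])
im=c["pixels"][:,:,::-1].copy()
Q=proj(c,[gp(*(np.array([0,118])+a*21*e+b*7*f),-2) for a,b in((-1,-1),(1,-1),(1,1),(-1,1))]);print(Q.round())
cv2.polylines(im,[Q.round().astype(np.int32)],True,(0,0,255),1)
cv2.imwrite("pics/w6.png",im)
E
```

```text
[-0.78, 0.07, 2.12, 0.74, 0.64, -0.3] [ 0.50738791 -0.19718632  0.17545436] [(np.float64(0.2861612515042118), np.float64(0.7600000000000013), -2, 2), (np.float64(0.2866562762258722), np.float64(0.7800000000000014), -2, 2), (np.float64(0.28829479768786126), np.float64(0.7400000000000013), -2, 2)]
(array([-0.0001,  0.0001,  0.0934]), array([-0.28, -0.01, -0.25]))
[[336. 307.]
 [337. 232.]
 [309. 232.]
 [310. 307.]]
```

View pics/w6.png

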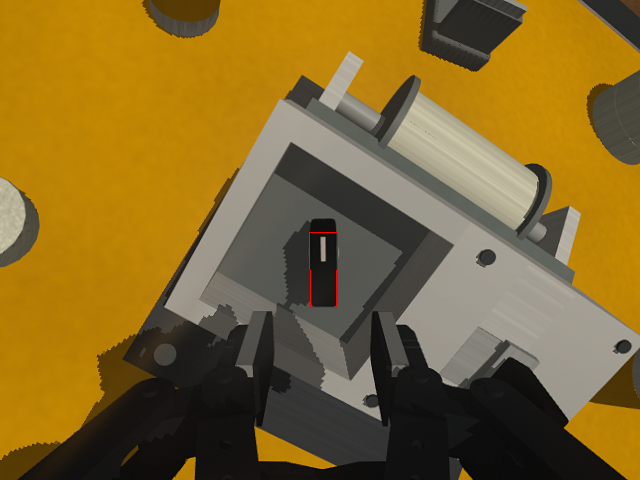

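The overlay matches the bar at (323,268), so the joint is at about 0.04. I descend and grip.

Request:
drive_tool(
  deltas=[0, 0, 0.03, 0, 0, 0, 0, 0, 0.03, 0, 0, 0, 0, 0, 0.023, 0, 0, 0, 0, 0, 0.01, 0, 0, 0, 0, 0, 0, 0, 0, 0],
)

```text
time: 14.3
tcp_pos: [0.5606, -0.1977, 0.0996]
orientation: [0.082, 0.918, 0.261, 0.288]
ft_force: [-0.7, 0.8, 0.4]
finger_gap: 0.433
grip_force: 0.0
```

Request:
drive_tool(
  deltas=[0, 0, 0, 0, 0, 0, 0, 0, 0, 0, 0, 0, 0, 0, 0, 0, 0, 0],
  hand=255,
)

```text
time: 14.68
tcp_pos: [0.5601, -0.197, 0.1007]
orientation: [0.082, 0.917, 0.262, 0.289]
ft_force: [-5.2, 2.7, 6.4]
finger_gap: 0.151
grip_force: 59.6
```

```bash
python3 - <<'E'
from h import *; from rig import *
s=read_state()
print(s["ft_force"],s["ft_torque"],delta(s,gp(0,118,-32),face(AP[2],np.pi+.56)),delta(s,gp(0,118,-32),face(AP[2],np.pi-.6)))
E
```

```text
[-5.18896125  2.69297568  6.40990542] [0.26410372 0.45184678 0.17790501] (array([-0.0006, -0.0001,  0.0019]), array([-0.2 , -0.08, -0.05])) (array([-0.0006, -0.0001,  0.0019]), array([-2.200e-01,  5.000e-02,  6.641e+01]))
```

Request:
drive_tool(
  deltas=[0, 0, 0, 0, 0, 9, 0, 0, 0, 0, 0, 10, 0, 0, 0, 0, 0, 10, 0, 0, 0, 0, 0, 10, 0, 0, 0, 0, 0, 0],
)

```text
time: 15.3
tcp_pos: [0.5602, -0.1978, 0.1008]
orientation: [-0.019, 0.952, -0.061, 0.3]
ft_force: [-5.7, 0.9, 4.8]
finger_gap: 0.152
grip_force: 59.7
```

Request:
drive_tool(
  deltas=[0, 0, 0, 0, 0, 8, 0, 0, 0, 0, 0, 8, 0, 0, 0, 0, 0, 6, 0, 0, 0, 0, 0, 4, 0, 0, 0, 0, 0, 0],
)

```text
time: 15.92
tcp_pos: [0.5601, -0.1984, 0.1007]
orientation: [-0.085, 0.914, -0.273, 0.288]
ft_force: [-5.7, 0.3, 5.6]
finger_gap: 0.152
grip_force: 59.7
```

```bash
python3 - <<'E'
from h import *; from rig import *
s=read_state()
print(s["q"].round(2).tolist(),s["ft_force"],s["ft_torque"],face(AP[2]).inv().apply(s["ft_torque"]),delta(s,gp(0,118,-32),face(AP[2],np.pi-.6)))
E
```

```text
[-0.69, 0.24, 2.14, 0.99, 0.45, 0.62] [-5.67924856  0.29451185  5.55005538] [-0.06646502  0.67233239 -0.07229376] [0.09855388 0.67200561 0.01924621] (array([-0.0011, -0.0007,  0.0019]), array([-0.01,  0.06,  1.38]))
```

Request:
drive_tool(
  deltas=[0, 0, 0, 0, 0, 2, 0, 0, 0, 0, 0, 2, 0, 0, 0, 0, 0, 0, 0, 0, 0, 0, 0, 0],
)

```text
time: 16.42
tcp_pos: [0.56, -0.1984, 0.1007]
orientation: [-0.094, 0.905, -0.302, 0.285]
ft_force: [-6.8, -0.4, 5.6]
finger_gap: 0.151
grip_force: 62.4
```

```bash
python3 - <<'E'
from h import *; from rig import *
s=read_state()
print(s["ft_force"],face(AP[2]).inv().apply(s["ft_torque"]),delta(s,gp(0,118,-32),face(AP[2],np.pi-.6)))
E
```

```text
[-6.78937648 -0.43368844  5.58091231] [ 0.10132321  0.68923216 -1.0981626 ] (array([-0.0011, -0.0007,  0.002 ]), array([ 0.02,  0.09, -2.26]))
```

The wrist torque jumped to 1.1 N·m at the expected angle, so the knob is at its stop. I release and withdraw.

Request:
drive_tool(
  deltas=[0, 0, 0, 0, 0, 0, 0, 0, 0, 0, 0, 0, 0, 0, 0, 0, 0, 0],
  hand=145,
)

```text
time: 16.8
tcp_pos: [0.5607, -0.1978, 0.1001]
orientation: [-0.096, 0.904, -0.305, 0.285]
ft_force: [-0.1, 0.2, 0.4]
finger_gap: 0.433
grip_force: 0.0
```

Request:
drive_tool(
  deltas=[0, 0, -0.03, 0, 0, 0, 0, 0, -0.05, 0, 0, 0, 0, 0, -0.05, 0, 0, 0, 0, 0, 0, 0, 0, -10, 0, 0, 0, 0, 0, -10],
)

```text
time: 17.42
tcp_pos: [0.486, -0.198, 0.2077]
orientation: [-0.043, 0.943, -0.14, 0.298]
ft_force: [-0.7, 0.2, -0.2]
finger_gap: 0.435
grip_force: 0.0
```

Request:
drive_tool(
  deltas=[0, 0, 0, 0, 0, -10, 0, 0, 0, 0, 0, -7, 0, 0, 0, 0, 0, 0],
)

```text
time: 17.8
tcp_pos: [0.4861, -0.1976, 0.2065]
orientation: [-0.001, 0.954, -0.002, 0.3]
ft_force: [-0.5, -0.0, 0.2]
finger_gap: 0.432
grip_force: 0.0
```

```bash
python3 - <<'E'
from h import *; from rig import *
c=capture("wrist");s=read_state();pickle.dump((c,s),open("w7.pkl","wb"))
print(s["tcp_pos"],barangle(c),delta(s,gp(-1,.3,80),face(AP[2],np.pi)))
im=c["pixels"][:,:,::-1].copy()
th=-.6;e=np.array([np.cos(th),np.sin(th)]);f=np.array([-e[1],e[0]])
for Q in ([gp(*(np.array([0,118])+a*21*e+b*7*f),-2) for a,b in((-1,-1),(1,-1),(1,1),(-1,1))],[gp(u,y,50) for u,y in((-18,-8),(18,-8),(18,8),(-18,8))],[gp(u,y,0) for u,y in((-17.5,3.25),(17.5,3.25),(17.5,25.25),(-17.5,25.25))]):
    cv2.polylines(im,[proj(c,Q).round().astype(np.int32)],True,(0,0,255),1)
cv2.imwrite("pics/w7.png",im)
E
```

```text
[ 0.48611341 -0.19760881  0.20654142] [(np.float64(0.4082304526748971), np.float64(-0.6199999999999999), 0, 0), (np.float64(0.412531017369727), np.float64(-0.5599999999999998), 0, 0), (np.float64(0.4139010644959299), np.float64(-0.5799999999999998), 0, 0)] (array([-0.0014,  0.117 ,  0.0187]), array([-0.17,  0.07, -0.11]))
```

View pics/w7.png

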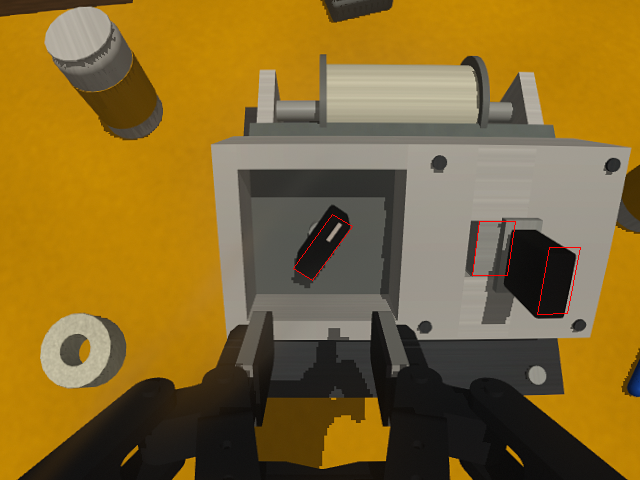

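The overlay fits the bar at −0.6 rad (323,245), which is the stop. The jaw has moved beside the blade at (493,248) and the gauge still stands seated at (540,270). The can and the roll are undisturbed. I go back and grip the gauge.

Request:
drive_tool(
  deltas=[-0.0007, 0.0585, 0, 0, 0, 0, -0.0007, 0.0585, 0, 0, 0, 0, 0, 0, 0.02, 0, 0, 0, 0, 0, 0, 0, 0, 0],
)

```text
time: 18.35
tcp_pos: [0.4957, -0.3144, 0.1875]
orientation: [-0.002, 0.954, -0.003, 0.299]
ft_force: [-0.1, 0.0, 0.7]
finger_gap: 0.433
grip_force: 0.0
```

```bash
python3 - <<'E'
from h import *; from rig import *
c=capture("wrist");s=read_state()
print(s["tcp_pos"],delta(s,gp(-.8,.3,17.5),face(AP[2],np.pi)))
m=c["pixels"].max(2)<60
H=proj(c,[gp(u,y,50) for u,y in((-18,-8),(18,-8),(18,8),(-18,8))]);print(H.round().tolist())
r=int(H[:,1].mean())
for k in(r-8,r,r+8): x=np.where(m[k,280:360])[0]+280;print(k,x.min(),x.max(),len(x))
E
```

```text
[ 0.49575723 -0.31393588  0.18826081] (array([0.0008, 0.0009, 0.0607]), array([-0.29,  0.14, -0.1 ]))
[[342.0, 332.0], [344.0, 258.0], [306.0, 258.0], [307.0, 332.0]]
286 304 340 37
294 305 340 36
302 305 340 36
```

Request:
drive_tool(
  deltas=[0.0008, 0.0001, 0.025, 0, 0, 0, 0, 0, 0.02, 0, 0, 0, 0, 0, 0.015, 0, 0, 0, 0, 0, 0, 0, 0, 0],
)

```text
time: 18.9
tcp_pos: [0.5312, -0.3137, 0.1399]
orientation: [-0.001, 0.954, -0.001, 0.3]
ft_force: [-0.4, -0.6, 0.1]
finger_gap: 0.436
grip_force: 0.0
```

Request:
drive_tool(
  deltas=[0, 0, 0, 0, 0, 0, 0, 0, 0, 0, 0, 0, 0, 0, 0, 0, 0, 0, 0, 0, 0, 0, 0, 0],
  hand=255,
)

```text
time: 19.4
tcp_pos: [0.5311, -0.3149, 0.1413]
orientation: [-0.0, 0.954, -0.002, 0.301]
ft_force: [-4.1, 0.5, 5.8]
finger_gap: 0.178
grip_force: 59.3
```

```bash
python3 - <<'E'
from h import *; from rig import *
s=read_state()
print(s["ft_force"],s["ft_torque"],delta(s,gp(-.8,.3,17.5),face(AP[2],np.pi)))
E
```

```text
[-4.14293057  0.45635405  5.81840046] [0.1576452  0.2909711  0.06835845] (array([-0.0014, -0.0002,  0.002 ]), array([-0.13,  0.02,  0.04]))
```

Request:
drive_tool(
  deltas=[0, 0, -0.01, 0, 0, 0, 0, 0, -0.02, 0, 0, 0, 0, 0, -0.03, 0, 0, 0, 0, 0, -0.05, 0, 0, 0, 0, 0, -0.05, 0, 0, 0],
)

```text
time: 20.02
tcp_pos: [0.4378, -0.3143, 0.272]
orientation: [-0.001, 0.954, -0.002, 0.299]
ft_force: [-0.0, -1.2, -1.3]
finger_gap: 0.177
grip_force: 59.2
```

```bash
python3 - <<'E'
from h import *; from rig import *
s=read_state();c=capture("wrist")
T=tcpR(s);W=lambda x,y,z:s["tcp_pos"]+T.apply(np.array([x,y,z])/1e3)
print(s["q"].round(2).tolist(),s["ft_force"],s["finger_gap"])
print("pred",proj(c,[W(15,-2.5,54.5),W(15,2.5,54.5),W(23,-11,19.5),W(23,11,19.5)]).round(1).tolist())
S=silhouettes("gauge",c);print([(np.round(x["rect"]).tolist(),round(x["confidence"],2)) for x in S][:3])
k=read_state();cs=capture("scene")
print("gauge scene",[(np.round(x["rect"]).tolist(),round(x["confidence"],2)) for x in silhouettes("gauge",cs)][:3])
R=Ro.from_euler("z",-0.1105)*Ro.from_matrix(np.array([[1,0,0],[0,-1,0],[0,0,-1]]).T)
print(delta(s,(.58,.2445,.26),R))
E
```

```text
[-1.12, 0.01, 1.9, 0.64, 1.04, 0.18] [-0.02718442 -1.19354402 -1.33729717] 0.17674823346225757
pred [[318.1, 248.4], [328.3, 248.4], [296.4, 257.6], [350.7, 257.6]]
[([292.0, 256.0, 351.0, 434.0], 0.86)]
gauge scene [([169.0, 123.0, 185.0, 166.0], 0.83), ([303.0, 253.0, 326.0, 277.0], 0.71), ([356.0, 269.0, 377.0, 302.0], 0.61)]
(array([ 0.1078, -0.5592,  0.0914]), array([ -2.03, -34.76,   5.93]))
```

Request:
drive_tool(
  deltas=[0, 0, 0, -0.5, -8.7, 1.5, 0, 0, 0, -0.5, -8.7, 1.5, 0, 0, 0, -0.5, -8.7, 1.5, 0, 0, 0, -0.5, -8.7, 1.4, 0, 0, 0, 0, 0, 0],
)

```text
time: 20.85
tcp_pos: [0.4419, -0.3139, 0.2688]
orientation: [-0.002, 0.999, -0.053, -0.0]
ft_force: [-1.1, 0.7, -2.1]
finger_gap: 0.178
grip_force: 59.2
```

```bash
python3 - <<'E'
from h import *; from rig import *
s=read_state();print(s["q"].round(2).tolist())
R=Ro.from_euler("z",-0.1105)*Ro.from_matrix(np.array([[1,0,0],[0,-1,0],[0,0,-1]]).T)
print(s["tcp_pos"],delta(s,(.58,.2445,.26),R))
E
```

```text
[-0.75, 0.21, 1.5, 0.0, 1.43, 0.93]
[ 0.44194077 -0.31388111  0.26876792] (array([ 0.0788, -0.5697,  0.0105]), array([-0.18,  0.06,  0.31]))
```

Request:
drive_tool(
  deltas=[0.0079, -0.057, 0.001, 0, 0, 0, 0.0079, -0.057, 0.001, 0, 0, 0, 0.0079, -0.057, 0.001, 0, 0, 0, 0.0079, -0.057, 0.001, 0, 0, 0, 0.0079, -0.057, 0.001, 0, 0, 0],
)

```text
time: 21.48
tcp_pos: [0.5087, -0.0341, 0.2655]
orientation: [-0.001, 0.998, -0.055, 0.0]
ft_force: [1.1, -0.1, -1.8]
finger_gap: 0.178
grip_force: 59.3
```

Request:
drive_tool(
  deltas=[0.0079, -0.057, 0.001, 0, 0, 0, 0.0079, -0.057, 0.001, 0, 0, 0, 0.0079, -0.057, 0.001, 0, 0, 0, 0.0079, -0.057, 0.001, 0, 0, 0, 0.0078, -0.0567, 0.001, 0, 0, 0],
)

```text
time: 22.1
tcp_pos: [0.5795, 0.2438, 0.2605]
orientation: [-0.0, 0.999, -0.055, -0.0]
ft_force: [0.8, 0.3, -1.9]
finger_gap: 0.179
grip_force: 59.3
```

Request:
drive_tool(
  deltas=[0, 0, 0.06, 0, 0, 0, 0, 0, 0.04, 0, 0, 0, 0, 0, 0, 0, 0, 0, 0, 0, 0, 0, 0, 0],
)

```text
time: 22.6
tcp_pos: [0.5811, 0.2425, 0.1631]
orientation: [-0.001, 0.998, -0.055, 0.002]
ft_force: [0.1, 0.5, -1.4]
finger_gap: 0.179
grip_force: 59.4
```

```bash
python3 - <<'E'
from h import *; from rig import *
c=capture("wrist");s=read_state();pickle.dump((c,s),open("w8.pkl","wb"));print(s["q"].round(2).tolist())
R=Ro.from_euler("z",-0.1105)*Ro.from_matrix(np.array([[1,0,0],[0,-1,0],[0,0,-1]]).T)
print(s["tcp_pos"],delta(s,(.58,.2445,.16),R))
T=tcpR(s);W=lambda x,y,z:s["tcp_pos"]+T.apply(np.array([x,y,z])/1e3)
print("gauge pred",proj(c,[W(15,-2.5,54.5),W(15,2.5,54.5),W(23,-11,19.5),W(23,11,19.5)]).round(1).tolist())
p=[.5226,.2506,-.1105]
print("slot,rack",proj(c,place(p,[(79,5,46),(79,-5,46),(41,5,46),(41,-5,46),(100,35,46),(100,-35,46)])).round(1).tolist())
g=c["pixels"].astype(int)
for r in(205,215,225,235): print(r,[(i,g[r,i].tolist()) for i in range(300,346,3)])
sr=[(np.round(x["rect"]).tolist(),round(x["confidence"],2)) for x in silhouettes("rack",c)];print(sr)
E
```

```text
[0.28, 0.4, 1.49, 0.0, 1.25, 1.97]
[0.58174225 0.242676   0.16395322] (array([-0.002 , -0.0016,  0.0039]), array([-0.13, -0.29,  0.01]))
gauge pred [[317.8, 247.0], [328.1, 247.0], [296.0, 256.2], [350.5, 256.1]]
slot,rack [[312.8, 208.6], [328.8, 208.6], [313.3, 265.4], [328.6, 265.4], [263.6, 175.2], [378.0, 175.1]]
205 [(300, [93, 70, 40]), (303, [92, 69, 39]), (306, [93, 70, 41]), (309, [93, 69, 39]), (312, [92, 70, 39]), (315, [95, 71, 40]), (318, [95, 71, 40]), (321, [95, 72, 41]), (324, [94, 71, 39]), (327, [95, 72, 41]), (330, [94, 70, 39]), (333, [95, 71, 40]), (336, [94, 70, 39]), (339, [94, 71, 40]), (342, [93, 70, 40]), (345, [201, 156, 91])]
215 [(300, [93, 69, 40]), (303, [91, 68, 39]), (306, [93, 70, 40]), (309, [93, 69, 39]), (312, [92, 69, 40]), (315, [89, 68, 38]), (318, [95, 72, 41]), (321, [95, 71, 42]), (324, [93, 70, 40]), (327, [93, 71, 41]), (330, [89, 67, 38]), (333, [93, 70, 39]), (336, [94, 70, 40]), (339, [94, 71, 41]), (342, [94, 71, 41]), (345, [94, 70, 40])]
225 [(300, [91, 69, 40]), (303, [91, 69, 40]), (306, [91, 69, 40]), (309, [91, 70, 40]), (312, [92, 70, 40]), (315, [90, 68, 39]), (318, [94, 72, 40]), (321, [93, 70, 40]), (324, [92, 69, 40]), (327, [92, 70, 40]), (330, [89, 67, 39]), (333, [94, 70, 41]), (336, [94, 70, 40]), (339, [94, 71, 40]), (342, [94, 70, 40]), (345, [94, 70, 40])]
235 [(300, [91, 70, 40]), (303, [91, 69, 40]), (306, [91, 70, 40]), (309, [92, 69, 40]), (312, [92, 70, 40]), (315, [90, 68, 40]), (318, [95, 71, 41]), (321, [94, 70, 40]), (324, [92, 69, 39]), (327, [92, 69, 39]), (330, [91, 69, 40]), (333, [93, 70, 41]), (336, [92, 69, 40]), (339, [92, 69, 39]), (342, [93, 71, 40]), (345, [94, 71, 40])]
[([264.0, 168.0, 378.0, 440.0], 0.83)]
```

```bash
python3 - <<'E'
from h import *
c,s=pickle.load(open("w8.pkl","rb"));g=c["pixels"].astype(float).sum(2)
print("cols",[(i,round(g[214:238,i].mean(),1)) for i in range(306,340)])
print("rows",[(r,round(g[r,316:328].mean())) for r in range(164,216,1)])
print("rackcols", [(i,round(g[225:240,i].mean())) for i in list(range(262,276))+list(range(368,384))])
print("tip",[(i,round(g[249:253,i].mean())) for i in range(312,334)],[(r,round(g[r,319:325].mean())) for r in range(238,260)])
E
```

```text
cols [(306, np.float64(200.2)), (307, np.float64(200.1)), (308, np.float64(200.2)), (309, np.float64(200.7)), (310, np.float64(200.6)), (311, np.float64(201.4)), (312, np.float64(201.5)), (313, np.float64(199.5)), (314, np.float64(172.4)), (315, np.float64(195.7)), (316, np.float64(208.9)), (317, np.float64(208.6)), (318, np.float64(208.3)), (319, np.float64(207.8)), (320, np.float64(206.1)), (321, np.float64(204.9)), (322, np.float64(203.2)), (323, np.float64(201.7)), (324, np.float64(201.0)), (325, np.float64(201.1)), (326, np.float64(201.1)), (327, np.float64(203.0)), (328, np.float64(186.3)), (329, np.float64(174.8)), (330, np.float64(195.7)), (331, np.float64(203.2)), (332, np.float64(203.2)), (333, np.float64(203.0)), (334, np.float64(203.2)), (335, np.float64(203.4)), (336, np.float64(203.2)), (337, np.float64(203.2)), (338, np.float64(203.3)), (339, np.float64(203.2))]
rows [(164, 209), (165, 207), (166, 190), (167, 176), (168, 180), (169, 176), (170, 176), (171, 177), (172, 178), (173, 178), (174, 177), (175, 176), (176, 176), (177, 178), (178, 194), (179, 203), (180, 202), 
[... 623 characters left out ...]
370, 209), (371, 210), (372, 209), (373, 210), (374, 209), (375, 206), (376, 230), (377, 326), (378, 338), (379, 337), (380, 335), (381, 336), (382, 335), (383, 336)]
tip [(312, 202), (313, 193), (314, 172), (315, 165), (316, 167), (317, 166), (318, 167), (319, 168), (320, 167), (321, 169), (322, 168), (323, 169), (324, 169), (325, 168), (326, 169), (327, 168), (328, 164), (329, 186), (330, 203), (331, 203), (332, 202), (333, 203)] [(238, 203), (239, 202), (240, 203), (241, 203), (242, 202), (243, 202), (244, 202), (245, 204), (246, 204), (247, 191), (248, 172), (249, 168), (250, 167), (251, 169), (252, 169), (253, 169), (254, 170), (255, 168), (256, 169), (257, 168), (258, 167), (259, 170)]
```

Slot columns are 314–329.5, centred at 321.8, and the held blade projects to about 321.2. It lines up along x within about 1 mm, so I lower it.

Request:
drive_tool(
  deltas=[-0.0006, 0.0003, 0.04, 0, 0, 0, 0, 0, 0.02, 0, 0, 0, 0, 0, 0.01, 0, 0, 0, 0, 0, 0, 0, 0, 0],
)

```text
time: 23.2
tcp_pos: [0.5805, 0.2427, 0.0926]
orientation: [-0.0, 0.998, -0.055, 0.001]
ft_force: [0.3, -0.7, -1.6]
finger_gap: 0.177
grip_force: 59.5
```

In the slot with no contact force. I continue down.

Request:
drive_tool(
  deltas=[0, 0, 0.012, 0, 0, 0, 0, 0, 0.01, 0, 0, 0, 0, 0, 0.004, 0, 0, 0, 0, 0, 0, 0, 0, 0],
)

```text
time: 23.7
tcp_pos: [0.5801, 0.2426, 0.0656]
orientation: [-0.0, 0.998, -0.055, 0.001]
ft_force: [0.0, -0.7, -1.5]
finger_gap: 0.179
grip_force: 59.6
```

Request:
drive_tool(
  deltas=[0, 0, 0.002, 0, 0, 0, 0, 0, 0.001, 0, 0, 0, 0, 0, 0, 0, 0, 0],
)

```text
time: 24.08
tcp_pos: [0.5803, 0.2427, 0.065]
orientation: [-0.0, 0.998, -0.055, 0.001]
ft_force: [-2.3, -1.4, 8.3]
finger_gap: 0.177
grip_force: 61.1
```

Request:
drive_tool(
  deltas=[0, 0, -0.001, 0, 0, 0, 0, 0, 0, 0, 0, 0],
)

```text
time: 24.32
tcp_pos: [0.5803, 0.2427, 0.065]
orientation: [-0.0, 0.998, -0.055, 0.001]
ft_force: [-0.9, -0.2, 6.7]
finger_gap: 0.183
grip_force: 60.5
```

Request:
drive_tool(
  deltas=[0, 0, 0, 0, 0, 0, 0, 0, 0, 0, 0, 0, 0, 0, 0, 0, 0, 0],
  hand=145,
)

```text
time: 24.7
tcp_pos: [0.58, 0.2426, 0.0635]
orientation: [-0.0, 0.998, -0.055, 0.001]
ft_force: [-0.0, -0.0, 0.6]
finger_gap: 0.429
grip_force: 0.0
```

Request:
drive_tool(
  deltas=[0, 0, -0.02, 0, 0, 0, 0, 0, -0.04, 0, 0, 0, 0, 0, -0.06, 0, 0, 0, 0, 0, -0.06, 0, 0, 0, 0, 0, 0, 0, 0, 0],
)

```text
time: 25.32
tcp_pos: [0.5827, 0.2436, 0.25]
orientation: [-0.002, 0.998, -0.055, 0.006]
ft_force: [0.0, 0.5, -0.4]
finger_gap: 0.432
grip_force: 0.0
```

```bash
python3 - <<'E'
from h import *; from rig import *
P=pickle.load(open("p0.pkl","rb"))
c=capture("wrist");print(read_state()["tcp_pos"])
for t in("gauge","rack"):print("wrist",t,[(np.round(x["rect"]).tolist(),round(x["confidence"],2)) for x in silhouettes(t,c)][:3])
x,y=.5801,.2427;Z=Ro.from_euler("z",-.1105)
print(proj(c,[Z.apply([a/1e3,b/1e3,0])+[x,y,z] for a,b,z in((18,8,.096),(-18,-8,.096),(23,11,.052))]).round(1).tolist())
for n,b in(("scene",(385,240,445,345)),("side",(222,290,325,365))):
    c=capture(n)
    for t in("gauge","gauge_round","gauge_ball","can","label_roll","knob_grip"):print(n,t,[(np.round(q["rect"]).tolist(),round(q["confidence"],2)) for q in silhouettes(t,c)][:3])
    d=np.abs(c["pixels"].astype(int)-P[n]["pixels"]).max(2)[b[1]:b[3],b[0]:b[2]]>60;print("changed px",d.sum(),np.argwhere(d).mean(0)+[b[1],b[0]] if d.any() else "")
E
```

```text
[0.58104715 0.24301939 0.24661426]
wrist gauge [([415.0, 209.0, 486.0, 270.0], 0.96), ([309.0, 192.0, 340.0, 256.0], 0.62)]
wrist rack [([254.0, 418.0, 282.0, 462.0], 0.78), ([281.0, 157.0, 365.0, 378.0], 0.76)]
[[314.4, 204.7], [336.3, 252.5], [311.8, 187.0]]
scene gauge [([404.0, 284.0, 418.0, 313.0], 0.8), ([356.0, 269.0, 379.0, 302.0], 0.8)]
scene gauge_round [([416.0, 250.0, 432.0, 272.0], 0.73)]
scene gauge_ball [([412.0, 270.0, 425.0, 292.0], 0.43)]
scene can [([259.0, 305.0, 294.0, 362.0], 0.65)]
scene label_roll [([299.0, 250.0, 323.0, 278.0], 0.67)]
scene knob_grip [([211.0, 232.0, 231.0, 238.0], 0.38)]
changed px 2299 [289.26228795 420.20574163]
side gauge [([262.0, 271.0, 282.0, 307.0], 0.73), ([236.0, 302.0, 258.0, 324.0], 0.59)]
side gauge_round [([288.0, 310.0, 313.0, 334.0], 0.67)]
side gauge_ball [([262.0, 303.0, 282.0, 330.0], 0.74), ([234.0, 298.0, 258.0, 322.0], 0.35)]
side can [([212.0, 228.0, 238.0, 268.0], 0.72)]
side label_roll [([298.0, 262.0, 321.0, 283.0], 0.67)]
side knob_grip [([296.0, 197.0, 306.0, 211.0], 0.71)]
changed px 1276 [338.27429467 265.85815047]
```

The gauge appears at its starting pixels in both views: scene (411,299), side (247,313). The other gauges, the can and the roll show no movement. I hand the job in.

```bash
python3 -c "
from rig import *
print(sign_off())"
```

```text
the job is handed in; nothing more can be done
None
```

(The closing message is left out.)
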